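Clip a roller bottle into the rotisserie mixer

ROBOT

A 6-joint arm with a two-finger parallel gripper is mounted at the origin on the work surface. World frame = base frame: x ahead of the robot, y to its left, z up, the work surface at z = 0. Lengths are in mm, angles in rad, forces in N, time in s.
With the tool pointing down it reaches from about 350 to 925 mm from the base axis. Payload 6.4 kg.
Tool frame: the origin (TCP) lies between the finger pads; the fingertips stand 25 mm ahead of it and the grasp point (between the pads) lies 6 mm ahead of it (env.nose_length is the distance from the TCP to the fingertips, in mm); x points along the fingers, y is the direction in which the jaws open and shut, and the axes are right-handed (so a half turn about x gives the same grasp; the last joint's range is limited). The gripper opens to 94 mm and grips with 3 to 60 N. Pads are 16 mm wide; open, the fingers measure 119 mm over their backs; the gripper's body (75 mm by 177 mm) begins 78 mm behind the grasp point.
Start: joints at [1.12, 0.245, 1.558, -0, 1.339, -0.174], TCP at [177.628, 625.27, 230.455] pointing down, gripper open.
Joint ranges: [-3.13, 3.13], [-1.02, 2.26], [0.13, 2.54], [-0.95, 4.09], [0.21, 2.88], [-2.74, 2.74]. Speed limits (rad/s): [2.57, 2.57, 3.14, 3.14, 3.14, 3.14].

INTERFACE

Orientations are given as a unit quaternion [x, y, z, w].
In Python, from workcell import env gives the robot as it stands. The module is installed in compiled form; this text tells all that it offers.
- The arm moves only by the tool apply_moves, never from a script. Its argument "steps" is text: rows parted by semicolons, each of 4 numbers parted by spaces: the shift along the tool's x, y, z in mm, then the turn about the tool's x in rad. A call has 1 to 8 rows; each row is the pose to reach, as a shift and turn from the pose measured when the call began, along the tool's axes at that moment; what a row does not reach only later rows make up. A row lasts 1/10 s, in which the tool goes at most 50 mm and 8.59 degrees, less where a joint would pass 70% of its speed; a pose out of reach is approached as far as the arm can. A call with a gripper value outside its range is refused whole. "fingers" is the opening, from -1 (shut) to 1 (fully open), set as the call begins (left out, the last holds). The fingers move at their own pace and stop on an object; the grip force is fixed at half the most. Time passes only in rows, so rows that repeat a pose let the fingers close. It gives the time, the measured TCP pose, the force and the opening at its end, in the units of the state.
- env.get_state(): the state, without advancing time (a new reading comes with each control period).
- env.capture(name): name is "side" or "top" or "wrist"; returns (picture, depth): 400x640x3 uint8, red, green, blue; 400x640 float32, mm along the optical axis (not along the pixel's ray), 0 where there is no reading.
- env.camera_info(name): a dict with "camera_matrix" (3x3 intrinsics, pixels), "k1" (the pictures are not rectified: a ray, as slopes to the right and down, at radius r is drawn at 1 + k1 r^2 times it, then the intrinsics apply), "view" (4x4, takes a point from world to camera coordinates); the wrist camera has in their place "T_tool_cam" (4x4, takes a point from camera to tool coordinates, whose origin is the TCP and whose axes are the tool frame's). Camera axes: x right, y down, z forward; pixel columns grow to the right and rows downward; lengths in mm; the calibration is good to about 2 mm. A picture is of the moment at which its call begins: read the wrist's pose just before it. camera_info takes no time and is no camera call.
- env.sign_off(): hands the job in, once; it reports no verdict.
The state is a dict: "clock": time; "joints": joint angles; "qvel": joint speeds; "tau": joint torques, N m; "tcp_pos": TCP position; "tcp_rot": TCP orientation; "ft_force": force on the tool from outside, world axes, zero at the start; "ft_torque": the same for the moment, N m; "grip_width": finger opening in mm.
Only numpy, scipy, OpenCV 4.12 (cv2) and the standard library are available. Lean on these libraries where they do the work, as an engineer would, in place of code of your own. Each camera call takes 0.05 s, during which the arm holds its last target.

TASK

Load the glass bottle from its rest into the empty, uppermost pair of spring clips on the rotisserie mixer, cap towards the big end disc: snap it sideways into the clips until it is fully home in both, then slide it along in them until its cap is right up against the disc. Be gentle: do not ram the glass into the mixer or shove the clamped disc along its axle. Let go at the end, and leave the other things on the bench where they are.

Things in the scene. Friction and masses are not known exactly. Their poses are not given: they have to be found in the camera images.
- bottle: The glass bottle to load, 36 mm across, 177 mm long, 0.13 to 0.24 kg, lying level in its rest, cap roughly to +y. Origin on its axis, y along it to the cap. In y the full-width glass runs from -76 mm (closed end, paper band) to +65, then a narrow neck, then the ribbed grey cap, 42 mm across, from +77 to its flat end at +101. Grip it across the glass at the origin.
- rest: White plastic bottle rest, fixed: base 70 x 120 x 10 mm and two V-notched supports 12 mm thick at y = -40 and +40 mm, 46 mm high, 54 mm wide; the bottle's axis lies 48 mm above the bench. Only the base is under the bottle between the supports. Origin on the bench under its centre, y along the bottle.
- seat (a point): The place of the bottle's axis when home in the uppermost, empty clip pair, midway between its clips; about 164 mm above the bench. y along the axle to the end disc, z straight out of the clips' mouths (up, leaning at most 0.2 rad about y; the rotor's gear holds it), x across the mouths. The clips are 10 mm wide, centred at y = -45 and +45 mm; free space between them down to z = -50.
- clip (a point): Middle of the seat in the clip at y = +45 mm; axes as seat. A clip is a C of two springy steel leaves over a rigid saddle. Pushed in along -z, the glass meets the lips with its axis at z = +22 mm, opens them most near +12, then the push eases till it lands on the saddle at 0 and force climbs steeply. Lips reach z = +21 and centre a bottle within 3 mm in x. Snapping both takes 8 to 16 N.
- rotor: Four clip pairs round the axle, 62 mm out; the lowest holds a counterweight bottle. Origin on the axle, axes as seat. End disc: aluminium, radius 80, 5 mm thick, its flat face anywhere from y = 89 to 122 mm, as last set (not reported): 4 to 37 mm beyond the cap of a bottle with origin at y = -16. It slips if pushed over about 9 N. A bottle slides in the clips against 4 to 12 N and stays put.
- mixer: The rotisserie mixer, fixed: base plate 155 x 368 x 12 mm (y -202 to +166 mm), white motor housing 162 mm high at y -198 to -112, bearing upright 127 mm high at y = +156; axle between them along y, 102 mm above the bench. Origin on the bench under the rotor's origin.
- spare_cap: A spare ribbed grey cap standing on the bench, 42 mm across, 24 mm high; origin under its centre. Leave alone.
- jar: Amber glass reagent bottle, 64 mm across, 125 mm high; origin under its centre. Leave alone.
- beaker: Glass beaker, 68 mm across, 90 mm high; origin under its centre. Leave alone.
- pipette: Hand pipette lying on the bench, 255 mm long, 26 mm high at most; origin under its middle, x along it towards its tip. Leave alone.

How it is judged (in metres and radians):
On the way:
1. the bottle is snapped fully home in both clips (z of bottle in the frame of seat between -0.002 and 0.002 m and x of bottle in the frame of seat between -0.002 and 0.002 m and angle between the y axis of bottle and the y axis of seat, either way round below 0.04 rad), for 0.2 s.
At the end, for the whole second after the job is handed in: The bottle is let go, at rest, home in both uppermost clips (axis within 2 mm of the seat and 0.04 rad of its direction), cap towards the end disc with a gap of at most 1.5 mm between cap and disc (all of step 1 and y of end_disc_c2 in the frame of bottle between 0.1015 and 0.105 m and linear speed of bottle below 0.01 m/s and contact force between bottle and the fingers below 0.1 N); the robot touches nothing.
It fails at once if the bottle is pressed against the mixer with more than 45 N in all, the clips' own squeeze of up to 20 N included (contact force between bottle and mixer above 45 N).
It fails at once if the clamped end disc is shoved more than 1.5 mm along its axle (distance of end_disc_c0 from where it was at the start of the episode above 0.0015 m).
It fails at once if another thing on the bench is moved more than 30 mm (distance of any of spare_cap, jar, beaker, pipette from where it was at the start of the episode above 0.03 m).
It also fails if it takes over 72 s, if anything falls off the work surface, if the arm or the gripper's body presses on something with over 40 N, if the wrist force passes 120 N, or if a joint passes its speed limit or range.

## Working session

There is one attempt and no reset: what is moved stays moved. The work goes in short steps, Python scripts to look and compute and a tool call to move; the robot and the scene stay as the last step left them, time stands still between calls to the robot, and variables do not carry over. Pictures are saved under pics/ and viewed, and the job is handed in when it is done.

Besides the shell and the picture viewer there is one more tool, called after "Request:" as name(argument=value, ...) on one line, values as JSON. apply_moves: Moves the arm, as the interface text tells. Its arguments: {"type":"object","properties":{"steps":{"type":"string"},"fingers":{"type":"number"}},"required":["steps"]}

```bash
mkdir -p pics; cat > h.py <<'E'
import numpy as np, cv2
from workcell import env
from scipy.spatial.transform import Rotation as R
def pix2ray(name,uv,st=None):
    c=env.camera_info(name);K=np.array(c["camera_matrix"]);k=c["k1"]
    d=np.array([(uv[0]-K[0,2])/K[0,0],(uv[1]-K[1,2])/K[1,1]]);s=d.copy()
    for _ in range(20): s=d/(1+k*(s@s))
    r=np.array([s[0],s[1],1.])
    if name=="wrist":
        T=np.array(c["T_tool_cam"]);Rt=R.from_quat(st["tcp_rot"]).as_matrix();p=np.array(st["tcp_pos"])
        return Rt@T[:3,3]+p, Rt@T[:3,:3]@r
    V=np.array(c["view"]);Rc=V[:3,:3].T
    return -Rc@V[:3,3], Rc@r
def onplane(name,uv,z,st=None):
    o,d=pix2ray(name,uv,st);return o+d*(z-o[2])/d[2]
def atdepth(name,uv,dep,st=None):
    o,d=pix2ray(name,uv,st);return o+d*dep
def tri(a,b):
    (o1,d1),(o2,d2)=a,b
    A=np.array([d1,-d2]).T;t=np.linalg.lstsq(A,o2-o1,rcond=None)[0]
    p,q=o1+d1*t[0],o2+d2*t[1];return (p+q)/2,np.linalg.norm(p-q)
E
python3 - <<'E'
from h import *
st=env.get_state();print(st)
for n in ("side","top","wrist"):
    s=env.get_state();im,d=env.capture(n);np.savez(f"pics/{n}0.npz",im=im,d=d,p=s["tcp_pos"],q=s["tcp_rot"])
    cv2.imwrite(f"pics/{n}0.png",im[:,:,::-1]);print(n,env.camera_info(n))
E
```

```text
{'clock': 0.0, 'joints': array([ 1.11994097e+00,  2.45795489e-01,  1.55901083e+00, -2.19191611e-05,
        1.33866875e+00, -1.74141664e-01]), 'qvel': array([-0.00010497, -0.00073095, -0.00030344,  0.00193532, -0.00027742,
       -0.00051271]), 'tau': array([-1.79588977e-03, -4.15818930e+01, -3.14610136e+01,  6.84419763e-02,
        3.31954658e-02, -1.50482529e-04]), 'tcp_pos': array([177.35973431, 624.76324421, 229.3589089 ]), 'tcp_rot': array([ 0.0968838 ,  0.700547  , -0.09815503,  0.70015214]), 'ft_force': array([-0.93021524,  0.24922928,  0.54907217]), 'ft_torque': array([ 0.03094297, -0.04804287,  0.02583038]), 'grip_width': 93.82862975309592}
side {'camera_matrix': array([[395.99039824,   0.        , 317.98496643],
       [  0.        , 395.99039824, 195.64432181],
       [  0.        ,   0.        ,   1.        ]]), 'k1': 0.007589697415458138, 'view': array([[-9.91962591e-01, -1.26500307e-01, -2.80887296e-03,
         5.29899868e+02],
       [-8.26030933e-02,  6.64235679e-01, -7.42945282e-01,
         1.74708647e+02],
       [ 9.58485601e-02, -7.36741906e-01, -6.69346262e-01,
[... 532 characters left out ...]
89e-02, -9.99072248e-01,
         9.27983606e+02],
       [ 0.00000000e+00,  0.00000000e+00,  0.00000000e+00,
         1.00000000e+00]])}
wrist {'camera_matrix': array([[289.86122014,   0.        , 319.27027413],
       [  0.        , 289.86122014, 202.43404681],
       [  0.        ,   0.        ,   1.        ]]), 'k1': 0.012129631632517433, 'T_tool_cam': array([[-1.85740059e-04, -2.26658188e-01,  9.73974348e-01,
        -1.54623931e+02],
       [ 9.99999983e-01, -2.34744894e-05,  1.85240372e-04,
         1.19707113e-01],
       [-1.91226964e-05,  9.73974366e-01,  2.26658188e-01,
        -6.46024184e+01],
       [ 0.00000000e+00,  0.00000000e+00,  0.00000000e+00,
         1.00000000e+00]])}
```

View pics/side0.png

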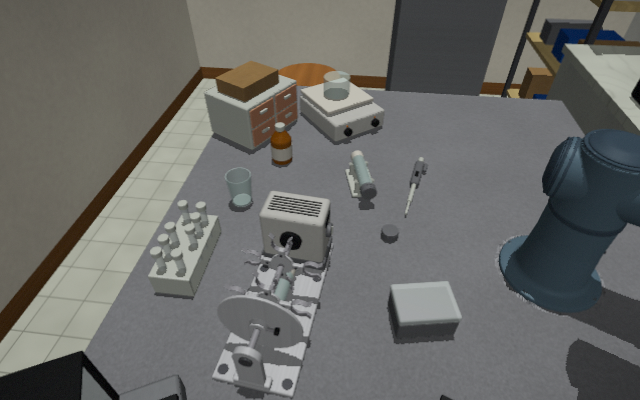

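View pics/top0.png

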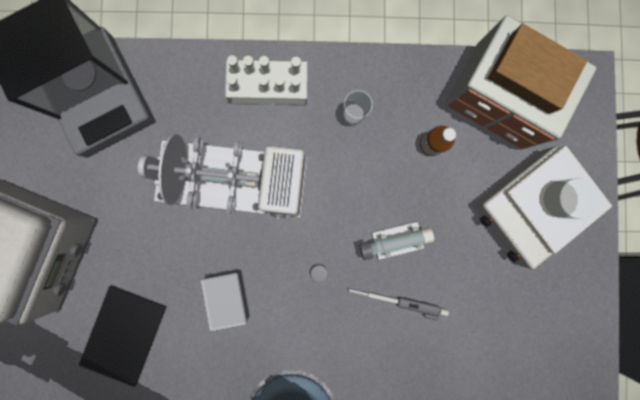

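View pics/wrist0.png

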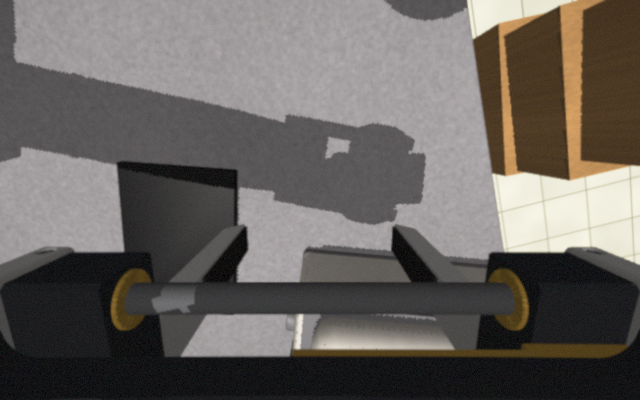

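```bash
python3 - <<'E'
from h import *
t=np.load("pics/top0.npz");s=np.load("pics/side0.npz")
def crop(im,x,y,w,h,f,n): cv2.imwrite(n,cv2.resize(im[y:y+h,x:x+w,::-1],None,fx=f,fy=f,interpolation=cv2.INTER_CUBIC))
crop(t['im'],130,125,190,95,4,"pics/t_mix.png")
crop(t['im'],340,210,110,60,7,"pics/t_bot.png")
crop(s['im'],200,180,150,210,2.8,"pics/s_mix.png")
crop(s['im'],335,140,60,65,9,"pics/s_bot.png")
for uv in [(367,249),(380,245),(398,240),(415,238),(429,236),(398,252),(300,250)]:
    d=t['d'][uv[1],uv[0]];print(uv,d,atdepth("top",uv,d).round(1))
E
```

```text
(367, 249) 881.2622 [ 426.6 -174.5   66.4]
(380, 245) 881.4723 [ 436.4 -205.    67.2]
(398, 240) 885.7889 [ 448.3 -248.3   64.3]
(415, 238) 886.0515 [ 453.4 -288.6   65.1]
(429, 236) 884.06525 [ 458.7 -321.2   68.1]
(398, 252) 938.5182 [ 414.4 -261.6   10.6]
(300, 250) 943.6654 [ 4.159e+02 -1.590e+01 -1.000e-01]
```

View pics/t_mix.png

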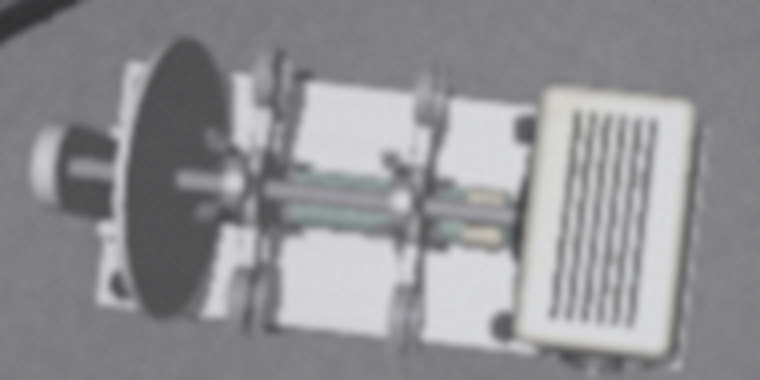

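View pics/t_bot.png

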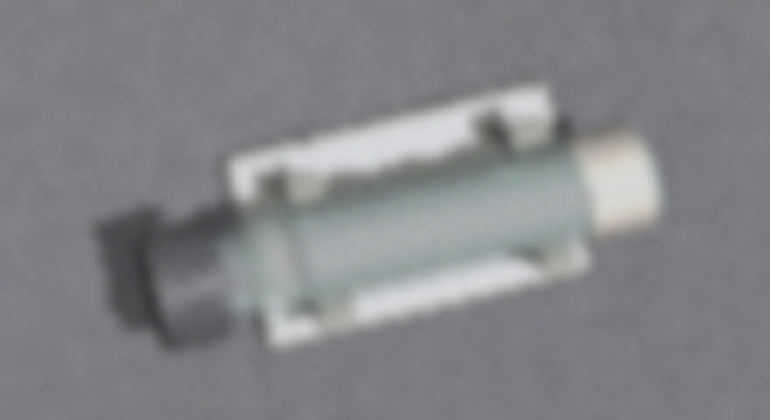

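View pics/s_mix.png

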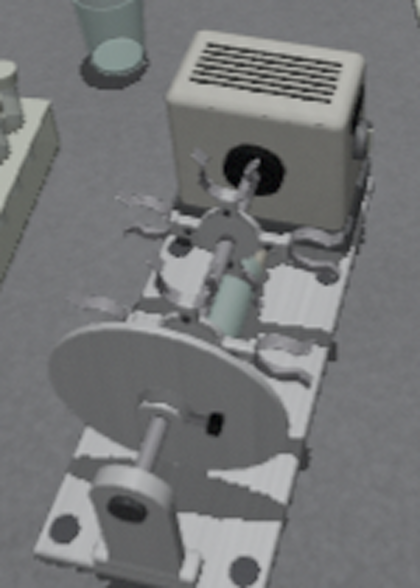

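View pics/s_bot.png

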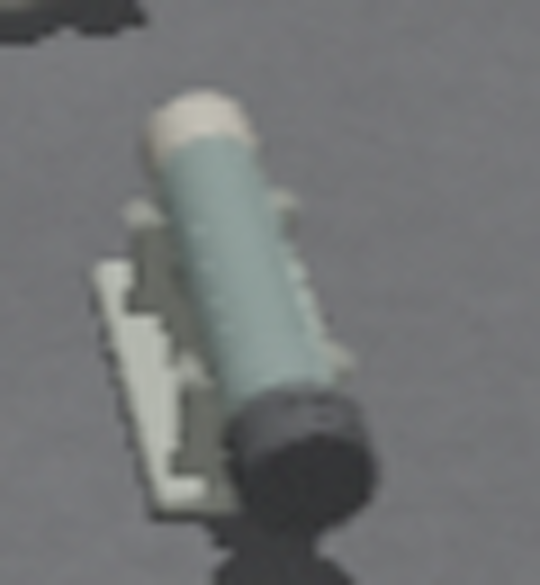

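```bash
cat >> h.py <<'E'
def cloud(name,im,d,st=None):
    c=env.camera_info(name);K=np.array(c["camera_matrix"]);k=c["k1"]
    v,u=np.mgrid[:d.shape[0],:d.shape[1]]
    x=(u-K[0,2])/K[0,0];y=(v-K[1,2])/K[1,1];sx,sy=x.copy(),y.copy()
    for _ in range(10):
        f=1+k*(sx**2+sy**2);sx,sy=x/f,y/f
    P=np.stack([sx*d,sy*d,d],-1).astype(float)
    if name=="wrist":
        T=np.array(c["T_tool_cam"]);Rt=R.from_quat(st["tcp_rot"]).as_matrix()
        return (P@T[:3,:3].T+T[:3,3])@Rt.T+np.array(st["tcp_pos"])
    V=np.array(c["view"]);return (P-V[:3,3])@V[:3,:3]
E
python3 - <<'E'
from h import *
t=np.load("pics/top0.npz");P=cloud("top",t['im'],t['d']);z=P[...,2];ok=t['d']>0
v,u=np.mgrid[:400,:640]
# height map coarse
for x0 in range(150,750,50):
    row=[]
    for y0 in range(700,-450,-50):
        m=ok&(P[...,0]>x0)&(P[...,0]<x0+50)&(P[...,1]<y0)&(P[...,1]>y0-50)
        row.append(int(np.percentile(z[m],98)) if m.any() else -1)
    print(x0,row)
def rect(m,n):
    n_,l,s,_=cv2.connectedComponentsWithStats(m.astype(np.uint8));i=1+np.argmax(s[1:,4]);m=l==i
    q=P[m][:,:2].astype(np.float32);r=cv2.minAreaRect(q);print(n,m.sum(),r,np.median(z[m]))
reg=(u>140)&(u<310)&(v>125)&(v<225)
rect(reg&(z>150)&(z<172)&(u>255),"housing")
rect(reg&(z>6)&(z<18),"base")
rect((u>340)&(u<450)&(v>210)&(v<270)&(z>5)&(z<20),"rest")
b=(u>340)&(u<450)&(v>210)&(v<270)&(z>53)
rect(b,"bottle")
q=P[b];print(len(q),q[:,2].max());a=cv2.fitLine(q[:,:2].astype(np.float32),cv2.DIST_L2,0,.01,.01).ravel();print("line",a)
E
```

```text
150 [3, 3, 3, 16, 17, 17, 17, 14, 3, 3, 3, 3, 3, 3, 3, 2, 2, 2, 3, 2, 3, 2, 2]
200 [4, 3, 3, 3, 17, 16, 17, 16, 3, 3, 69, 69, 3, 3, 2, 2, 3, 3, 3, 3, 3, 3, 3]
250 [-1, 141, 174, 4, 17, 17, 17, 16, 3, 8, 71, 70, 3, 2, 3, 3, 2, 2, 17, 23, 24, 23, 3]
300 [-1, -1, 184, 127, 14, 16, 5, 3, 3, 70, 70, 70, 3, 3, 3, 24, 12, 16, 17, 15, 2, 3, 2]
350 [-1, -1, 187, 169, 3, 3, 3, 3, 3, 62, 69, 68, 3, 3, 24, 26, 3, 3, 3, 3, 2, 2, 2]
400 [-1, -1, 187, 184, 3, 3, 3, 3, 3, 3, 3, 3, 3, 3, 3, 3, 3, 69, 68, 67, 63, 3, 3]
450 [-1, -1, 187, 186, 132, 3, 3, 3, 3, 3, 3, 3, 3, 3, 3, 2, 3, 7, 60, 66, 67, 3, 2]
500 [103, 164, 183, 165, 3, 3, 3, 14, 152, 121, 15, 121, 163, 164, 163, 3, 2, 3, 3, 2, 3, 3, 3]
550 [96, 31, 3, 3, 3, 3, 3, 123, 180, 181, 109, 180, 164, 165, 163, 3, 3, 2, 2, 2, 2, 3, 2]
600 [3, 3, 3, 52, 3, 3, 3, 127, 181, 183, 106, 182, 163, 164, 164, 3, 3, 2, 3, 3, 2, 2, 2]
650 [3, 3, 5, 65, 66, 64, 2, 15, 161, 125, 14, 125, 15, 158, 3, 3, 3, 3, 3, 2, 126, 125, 3]
700 [3, 3, 212, 212, 67, 66, 64, 3, 3, 3, 3, 3, 3, 3, 3, 3, 90, 89, 3, 3, 116, 118, 109]
housing 2623 ((580.8941040039062, 24.73766326904297), (85.24691772460938, 140.15640258789062), 84.41312408447266) 161.86759592397905
base 796 ((552.6277465820312, 205.75709533691406), (86.77189636230469, 62.707122802734375), 83.88658142089844) 12.110231676687114
rest 357 ((468.01568603515625, -255.21804809570312), (21.677175521850586, 120.83138275146484), 14.05066967010498) 9.533604435785689
bottle 1073 ((447.77093505859375, -180.35215759277344), (309.1795654296875, 93.64891815185547), 83.07894134521484) 62.968446112786786
1098 948.3924835067162
line [ 7.2122917e-02 -9.9739575e-01  4.4356580e+02 -2.4046365e+02]
```

```bash
python3 - <<'E'
from h import *
t=np.load("pics/top0.npz");P=cloud("top",t['im'],t['d'])
s=np.load("pics/side0.npz");S=cloud("side",s['im'],s['d'])
th=np.radians(84.41);yd=np.array([np.cos(th),np.sin(th)]);xd=np.array([yd[1],-yd[0]])
O=np.array([596.,179.])
for n,Q,d in (("top",P,t['d']),("side",S,s['d'])):
    q=Q[(d>0)];a=q[:,:2]-O;m=np.c_[a@xd,a@yd,q[:,2]]
    k=(abs(m[:,0])<110)&(m[:,1]>-105)&(m[:,1]<140)&(m[:,2]>135)&(m[:,2]<195)
    m=m[k];m=m[np.argsort(m[:,1])];print(n,len(m))
    for lo in range(-100,140,10):
        b=m[(m[:,1]>=lo)&(m[:,1]<lo+10)]
        if len(b): print(lo,len(b),b[:,0].min().round(),b[:,0].max().round(),b[:,2].max().round(), b[:,0].mean().round(1)); 
    print(m[(abs(abs(m[:,1])-45)<9)].round(0).tolist()[:60])
# disc from top: fit plane
E
```

```text
top 822
-60 2 6.0 12.0 153.0 9.0
-50 121 -25.0 20.0 187.0 -1.2
-40 2 -17.0 -5.0 177.0 -11.1
30 38 -24.0 17.0 188.0 -1.7
40 95 -24.0 18.0 187.0 -1.6
80 458 -71.0 71.0 183.0 -0.9
90 106 -72.0 70.0 184.0 -3.3
[[12.0, -50.0, 153.0], [6.0, -50.0, 149.0], [-18.0, -50.0, 155.0], [14.0, -50.0, 173.0], [-11.0, -50.0, 148.0], [-2.0, -50.0, 143.0], [18.0, -50.0, 185.0], [2.0, -50.0, 145.0], [4.0, -50.0, 146.0], [10.0, -50.0, 150.0], [17.0, -50.0, 184.0], [-22.0, -50.0, 181.0], [17.0, -50.0, 164.0], [8.0, -50.0, 148.0], [0.0, -50.0, 143.0], [-21.0, -50.0, 162.0], [-18.0, -49.0, 173.0], [-20.0, -49.0, 172.0], [16.0, -49.0, 173.0], [-9.0, -49.0, 147.0], [13.0, -49.0, 180.0], [15.0, -49.0, 161.0], [-20.0, -49.0, 179.0], [-16.0, -49.0, 152.0], [15.0, -49.0, 179.0], [-4.0, -49.0, 137.0], [-7.0, -49.0, 146.0], [-6.0, -49.0, 136.0], [-3.0, -49.0, 148.0], [-1.0, -49.0, 149.0], [-14.0, -49.0, 151.0], [-5.0, -48.0, 146.0], [-18.0, -48.0, 178.0], [-18.0, -48.0, 158.0], [-25.0, -48.0, 184.0], [-23.0, -48.0, 185.0], [14.0, -48.0, 155.0], [2.0, -48.0, 148.0], [18.0, -48.0, 187.0], [-11.0, -48.0, 150.0], [6.0,
[... 1302 characters left out ...]
49.0, 183.0], [13.0, -48.0, 154.0], [-3.0, -48.0, 149.0], [20.0, -48.0, 187.0], [1.0, -48.0, 148.0], [15.0, -48.0, 182.0], [16.0, -48.0, 185.0], [-21.0, -48.0, 168.0], [18.0, -48.0, 185.0], [-7.0, -48.0, 136.0], [-10.0, -48.0, 151.0], [-21.0, -48.0, 166.0], [3.0, -48.0, 148.0], [5.0, -47.0, 148.0], [-20.0, -47.0, 183.0], [-24.0, -47.0, 187.0], [13.0, -47.0, 178.0], [16.0, -47.0, 163.0], [-14.0, -47.0, 153.0], [-8.0, -47.0, 149.0], [-16.0, -47.0, 157.0], [-18.0, -47.0, 180.0], [-1.0, -47.0, 147.0], [-6.0, -47.0, 148.0], [16.0, -47.0, 161.0], [16.0, -47.0, 184.0], [3.0, -47.0, 146.0], [14.0, -46.0, 156.0], [6.0, -46.0, 152.0], [-22.0, -46.0, 185.0], [-10.0, -46.0, 150.0], [16.0, -46.0, 158.0]]
```

```bash
python3 - <<'E'
from h import *
from scipy.optimize import least_squares
t=np.load("pics/top0.npz");P=cloud("top",t['im'],t['d'])
s=np.load("pics/side0.npz");S=cloud("side",s['im'],s['d'])
th=np.radians(84.41);yd=np.array([np.cos(th),np.sin(th)]);xd=np.array([yd[1],-yd[0]])
O=np.array([596.,179.])
for n,Q,d in (("top",P,t['d']),("side",S,s['d'])):
    q=Q[(d>0)];a=q[:,:2]-O;m=np.c_[a@xd,a@yd,q[:,2]]
    print(n)
    for y0 in (-47,44):
        b=m[(abs(m[:,1]-y0)<8)&(abs(m[:,0])<35)&(m[:,2]>143)&(m[:,2]<172)]
        f=lambda p:np.hypot(b[:,0]-p[0],b[:,2]-p[1])-p[2]
        r=least_squares(f,[-2,165,18],loss="soft_l1");print(" clip",y0,len(b),r.x.round(2),b[:,1].mean().round(2),np.percentile(b[:,1],[3,97]).round(1))
        l=m[(abs(m[:,1]-y0)<8)&(abs(m[:,0])<35)&(m[:,2]>172)&(m[:,2]<195)]
        for sg in (-1,1):
            c=l[(l[:,0]+2)*sg>0];i=np.argsort(c[:,2])[-6:];print("  lip",sg,c[i].mean(0).round(1), "narrow x", (np.sort(c[:,0]*sg)[:4]*sg).round(1))
        for sg in (-1,1):
            c=m[(abs(m[:,1]-y0)<8)&(m[:,0]*sg>50)&(m[:,0]*sg<95)&(m[:,2]>60)&(m[:,2]<140)]
            if len(c): print("  sideclip",sg,len(c),c[np.argsort(c[:,2])[-5:]].mean(0).round(1),c[np.argsort(c[:,2])[:5]].mean(0).round(1),"xmax",c[np.argsort(c[:,0]*sg)[-4:]].mean(0).round(1))
    D=m[(m[:,1]>70)&(m[:,1]<110)&(m[:,2]>110)&(np.hypot(m[:,0],m[:,2]-102)<90)]
    A=np.c_[D[:,0],D[:,2],np.ones(len(D))];c,*_=np.linalg.lstsq(A,D[:,1],rcond=None)
    for _ in range(5):
        r=D[:,1]-A@c;k=abs(r)<3;c,*_=np.linalg.lstsq(A[k],D[k,1],rcond=None)
    print(" disc plane dy/dx,dy/dz,y0",c.round(4),"y at axle",c@[0,102,1], "n",k.sum(),"rms",r[k].std(), "centroid",D[k].mean(0).round(1))
    ang=D[k];rr=np.hypot(ang[:,0]+1,ang[:,2]-102);
    az=np.round(np.arctan2(ang[:,2]-102,ang[:,0]),1);E=np.array([ang[az==v][np.argmax(rr[az==v])] for v in np.unique(az)])
    g=least_squares(lambda p:np.hypot(E[:,0]-p[0],E[:,2]-p[1])-80,[0,102],loss="soft_l1");print(" disc centre",g.x.round(2),len(E))
E
```

```text
top
 clip -47 75 [ -2.18 163.66  18.07] -45.59 [-49.9 -40.8]
  lip -1 [-23.  -44.5 184. ] narrow x [-16.1 -16.4 -16.5 -16.8]
  lip 1 [ 18.1 -46.  185.4] narrow x [12.2 12.4 12.6 12.7]
  sideclip -1 114 [-77.7 -43.7 122.8] [-78.  -47.2  78. ] xmax [-82.7 -42.6 111.6]
  sideclip 1 109 [ 75.  -46.2 127.4] [ 79.2 -46.1  82.9] xmax [ 82.5 -46.8  82.8]
 clip 44 79 [ -2.49 163.3   17.12] 42.78 [38.4 48.6]
  lip -1 [-23.1  43.8 185.1] narrow x [-15.7 -16.  -16.1 -17.2]
  lip 1 [ 17.   44.2 186.7] narrow x [10.6 10.6 10.9 11.2]
  sideclip -1 138 [-77.6  42.9 123.4] [-73.9  45.1  78.7] xmax [-83.3  42.5 123. ]
  sideclip 1 132 [ 79.6  43.1 127.2] [77.3 45.3 83. ] xmax [ 81.3  42.8 104.3]
 disc plane dy/dx,dy/dz,y0 [-2.70000e-03  1.63000e-02  8.61911e+01] y at axle 87.85012901455299 n 827 rms 0.8247299306114475 centroid [ -1.1  88.6 145. ]
 disc centre [ -0.83 102.62] 30
side
 clip -47 107 [ -1.34 165.98  18.52] -44.75 [-50.4 -40.2]
  lip -1 [-22.9 -44.2 186.5] narrow x [-16.4 -16.5 -16.8 -16.8]
  lip 1 [ 18.8 -44.5 187.8] narrow x [12.6 13.1 13.1 13.3]
  sideclip -1 146 [-82.1 -43.8 124.2] [-80.1 -45.7  80.2] xmax [-82.5 -44.3 113.3]
  sideclip 1 138 [ 82.  -44.4 129.7] [ 79.1 -45.8  84.5] xmax [ 83.9 -46.4  95. ]
 clip 44 131 [ -1.37 165.84  18.38] 44.99 [39.4 49.4]
  lip -1 [-22.5  43.7 186.1] narrow x [-15.4 -16.  -16.6 -16.7]
  lip 1 [ 18.9  44.8 188. ] narrow x [11.8 12.3 12.7 12.9]
  sideclip -1 180 [-72.6  46.2 124.4] [-81.   43.7  79.5] xmax [-82.7  43.9 123.7]
  sideclip 1 98 [ 81.   43.6 129. ] [77.3 39.9 89.8] xmax [ 82.6  43.1 117.8]
 disc plane dy/dx,dy/dz,y0 [ 6.00000e-04 -9.50000e-03  9.43806e+01] y at axle 93.41320978940108 n 1666 rms 0.8111114654137545 centroid [ -2.   93.  144.6]
 disc centre [1.0000e-02 1.0474e+02] 30
```

```bash
python3 - <<'E'
from h import *
from scipy.optimize import least_squares
for n in ("top","side"):
    t=np.load(f"pics/{n}0.npz");P=cloud(n,t['im'],t['d']);q=P[t['d']>0]
    q=q[(abs(q[:,0]-445)<60)&(abs(q[:,1]+245)<115)&(q[:,2]>51)&(q[:,2]<80)]
    c0=np.array([445,-245.]);
    d=np.array([-.24,.97]);
    for it in range(3):
        a=(q[:,:2]-c0)@d; 
        k=(a>-55)&(a<45)   # provisional glass
        g=q[k]
        def f(p):
            dd=np.array([np.sin(p[1]),np.cos(p[1])]);nn=np.array([dd[1],-dd[0]])
            x=(g[:,:2]-c0)@nn-p[0];return np.hypot(x,g[:,2]-p[2])-18
        r=least_squares(f,[0,-.24,48],loss="soft_l1");p=r.x;d=np.array([np.sin(p[1]),np.cos(p[1])]);nn=np.array([d[1],-d[0]])
    a=(q[:,:2]-c0)@d;x=(q[:,:2]-c0)@nn-p[0]
    print(n,"off",p.round(3),"rms",np.sqrt(np.mean(r.fun**2)).round(2),"extent",np.percentile(a,[0,.5,1,99,99.5,100]).round(1))
    for lo in range(-100,120,5):
        b=(a>=lo)&(a<lo+5)
        if b.any(): print((lo,int(b.sum()),q[b,2].max().round(1)),end=" ")
    # band by colour
    print();print("axis point",c0+nn*p[0])
E
```

```text
top off [-4.55  -0.247 47.453] rms 1.31 extent [-91.1 -89.4 -87.7  86.   86.3  86.7]
(-95, 4, np.float64(62.3)) (-90, 24, np.float64(66.8)) (-85, 31, np.float64(68.0)) (-80, 31, np.float64(68.1)) (-75, 29, np.float64(68.3)) (-70, 30, np.float64(66.7)) (-65, 33, np.float64(69.4)) (-60, 31, np.float64(66.3)) (-55, 29, np.float64(68.8)) (-50, 34, np.float64(69.4)) (-45, 26, np.float64(66.6)) (-40, 34, np.float64(68.1)) (-35, 30, np.float64(66.7)) (-30, 33, np.float64(67.3)) (-25, 29, np.float64(68.2)) (-20, 29, np.float64(66.5)) (-15, 33, np.float64(69.2)) (-10, 28, np.float64(69.0)) (-5, 33, np.float64(67.6)) (0, 31, np.float64(69.8)) (5, 31, np.float64(69.0)) (10, 32, np.float64(66.1)) (15, 32, np.float64(67.5)) (20, 31, np.float64(68.8)) (25, 31, np.float64(70.1)) (30, 30, np.float64(68.2)) (35, 31, np.float64(68.2)) (40, 32, np.float64(67.2)) (45, 31, np.float64(67.7)) (50, 27, np.float64(65.0)) (55, 24, np.float64(63.1)) (60, 26, np.float64(68.9)) (65, 38, np.float64(70.8)) (70, 35, np.float64(72.2)) (75, 36, np.float64(71.6)) (80, 37, np.float64(71.2)) (85, 20, np.float64(69.5)) 

[... 426 characters left out ...]
(67.5)) (-35, 16, np.float64(69.0)) (-30, 5, np.float64(68.4)) (-25, 23, np.float64(68.6)) (-20, 13, np.float64(68.3)) (-15, 11, np.float64(68.7)) (-10, 16, np.float64(69.4)) (-5, 15, np.float64(69.7)) (0, 10, np.float64(67.7)) (5, 17, np.float64(69.6)) (10, 12, np.float64(69.3)) (15, 17, np.float64(68.1)) (20, 15, np.float64(68.3)) (25, 14, np.float64(68.2)) (30, 13, np.float64(69.9)) (35, 17, np.float64(68.2)) (40, 15, np.float64(69.1)) (45, 27, np.float64(68.5)) (50, 12, np.float64(67.1)) (60, 11, np.float64(70.4)) (65, 19, np.float64(72.5)) (70, 21, np.float64(70.9)) (75, 23, np.float64(71.6)) (80, 55, np.float64(71.4)) (85, 27, np.float64(69.9)) 
axis point [ 441.91022903 -245.79458924]
```

```bash
cat >> h.py <<'E'
def plan(x,y,z,yaw):
    "world TCP target, yaw=angle of tool y axis in world; prints tool shift+turn"
    s=env.get_state();Rm=R.from_quat(s["tcp_rot"]).as_matrix();p=np.array(s["tcp_pos"])
    d=Rm.T@(np.array([x,y,z])-p);cy=np.arctan2(Rm[1,1],Rm[0,1]);t=-(yaw-cy);t=(t+np.pi/2)%np.pi-np.pi/2
    print("t",round(s["clock"],2),"pos",p.round(1),"yaw",round(cy,4),"tilt",Rm[:2,0].round(4),"f",np.round(s["ft_force"],1),"w",round(s["grip_width"],1))
    print("shift",d.round(2),"turn",round(t,4),"norm",np.linalg.norm(d).round(1))
E
python3 -c "
from h import *
plan(430,150,290,0.25)"
```

```text
t 0.15 pos [177.5 624.9 229.6] yaw 1.294 tilt [-0.0006 -0.0013] f [ 0.3 -0.1 -0.9] w 94.4
shift [ -59.9  -387.88  372.69] turn 1.044 norm 541.2
```

Request:
apply_moves(steps="-50 0 0 0; -60 -388 373 1.044; -60 -388 373 1.044; -60 -388 373 1.044; -60 -388 373 1.044; -60 -388 373 1.044; -60 -388 373 1.044; -60 -388 373 1.044", fingers=1)

```text
clock: 0.95
tcp_pos: [342.1, 314.2, 286.3]
tcp_rot: [0.435, 0.557, -0.436, 0.557]
ft_force: [0.8, 0.0, -0.2]
grip_width: 93.8
```

```bash
python3 -c "
from h import *
plan(444.7,-259.5,200,0.25)"
```

```text
t 0.95 pos [342.1 314.2 286.3] yaw 0.2445 tilt [-0.0005 -0.0013] f [ 0.8  0.  -0.2] w 93.8
shift [ 86.99 -39.24 581.34] turn -0.0055 norm 589.1
```

Request:
apply_moves(steps="40 -39 581 -0.005; 40 -39 581 -0.005; 40 -39 581 -0.005; 40 -39 581 -0.005; 40 -39 581 -0.005; 40 -39 581 -0.005; 40 -39 581 -0.005; 40 -39 581 -0.005")

```text
clock: 1.75
tcp_pos: [412.0, -78.9, 259.4]
tcp_rot: [0.434, 0.558, -0.434, 0.559]
ft_force: [1.1, 0.7, -0.4]
grip_width: 94.0
```

```bash
python3 -c "
from h import *
plan(444.7,-259.5,180,0.25)"
```

```text
t 1.75 pos [412.  -78.9 259.4] yaw 0.2489 tilt [ 0.0003 -0.0014] f [ 1.1  0.7 -0.4] w 94.0
shift [ 79.64 -12.75 182.97] turn -0.0011 norm 200.0
```

Request:
apply_moves(steps="80 -13 183 0; 80 -13 183 0; 80 -13 183 0; 80 -13 183 0; 80 -13 183 0; 80 -13 183 0")

```text
clock: 2.35
tcp_pos: [443.9, -259.9, 178.6]
tcp_rot: [0.434, 0.558, -0.435, 0.557]
ft_force: [-0.2, -0.5, -0.3]
grip_width: 94.1
```

```bash
python3 - <<'E'
from h import *
s=env.get_state();im,d=env.capture("wrist");np.savez("pics/w1.npz",im=im,d=d,p=s["tcp_pos"],q=s["tcp_rot"]);cv2.imwrite("pics/w1.png",im[:,:,::-1])
plan(444.7,-259.5,180,0.25)
E
```

```text
t 2.4 pos [ 444.3 -259.3  179.5] yaw 0.2486 tilt [-0.0001 -0.0007] f [ 0.1 -0.9 -0.7] w 93.9
shift [-0.47  0.32  0.32] turn -0.0014 norm 0.6
```

View pics/w1.png

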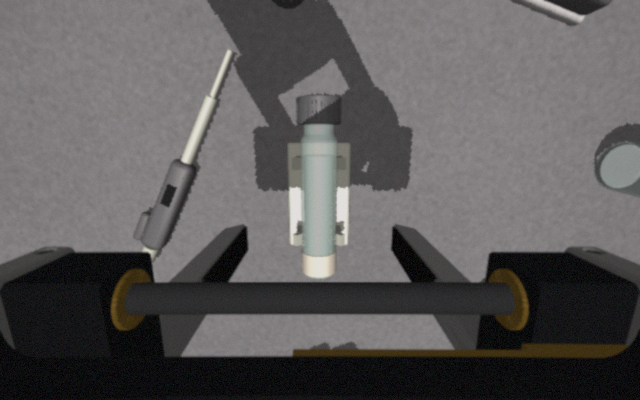

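```bash
cat >> h.py <<'E'
from scipy.optimize import least_squares
def fitbottle(q,c0,yaw0,z0,rad=18,amin=-60,amax=50,free=False):
    """q world points; c0 xy guess of origin. returns origin est etc"""
    c0=np.array(c0,float);yaw=yaw0;off=0;zz=z0
    q=q[(np.hypot(q[:,0]-c0[0],q[:,1]-c0[1])<125)&(abs(q[:,2]-z0)<26)&(q[:,2]>z0+3)]
    for it in range(3):
        d=np.array([np.sin(yaw),np.cos(yaw)]);n=np.array([d[1],-d[0]])
        a=(q[:,:2]-c0)@d;x=(q[:,:2]-c0)@n
        g=q[(a>amin)&(a<amax)&(abs(x-off)<22)]
        def f(p):
            dd=np.array([np.sin(p[1]),np.cos(p[1])]);nn=np.array([dd[1],-dd[0]])
            aa=(g[:,:2]-c0)@dd
            return np.hypot((g[:,:2]-c0)@nn-p[0],g[:,2]-p[2]-p[3]*aa)-rad
        r=least_squares(f,[off,yaw,zz,0],loss="soft_l1",f_scale=1);off,yaw,zz,sl=r.x
    d=np.array([np.sin(yaw),np.cos(yaw)]);n=np.array([d[1],-d[0]])
    a=(q[:,:2]-c0)@d;x=(q[:,:2]-c0)@n-off;k=abs(x)<10
    e=np.percentile(a[k],[.5,99.5]);
    print("fit off %.2f yaw(axis) %.4f z %.2f slope %.4f rms %.2f n %d"%(off,yaw,zz,sl,np.sqrt(np.mean(r.fun**2)),len(g)),"ends",e.round(1))
    o=(e[0]+76+e[1]-101)/2
    print(" origin from ends",(e[0]+76).round(1),(e[1]-101).round(1)," ->",(c0+n*off+d*o).round(1)); return c0+n*off+d*o,yaw,zz
E
python3 - <<'E'
from h import *
w=np.load("pics/w1.npz");st=dict(tcp_pos=w['p'],tcp_rot=w['q']);P=cloud("wrist",w['im'],w['d'],st)
q=P[w['d']>0];fitbottle(q,(444.7,-259.5),-.25,48)
# cross-check by rays: end centres at axis height / colour
im=w['im'];
for uv in [(319,96),(319,277)]: print(uv,onplane("wrist",uv,48,st).round(1),onplane("wrist",uv,66,st).round(1))
for n in("top","side"):
    t=np.load(f"pics/{n}0.npz");P=cloud(n,t['im'],t['d']);fitbottle(P[t['d']>0],(444.7,-259.5),-.25,48)
E
```

```text
fit off -1.03 yaw(axis) -0.2482 z 48.22 slope -0.0008 rms 0.58 n 3879 ends [-74.9  98.4]
 origin from ends 1.1 -2.6  -> [ 443.9 -260.5]
(319, 96) [ 419.6 -162.5   48. ] [ 420.2 -164.6   66. ]
(319, 277) [ 464.5 -340.7   48. ] [ 462.3 -331.6   66. ]
fit off -0.71 yaw(axis) -0.2481 z 47.47 slope -0.0011 rms 1.30 n 678 ends [-75.8 100.4]
 origin from ends 0.2 -0.6  -> [ 444.1 -259.9]
fit off 0.63 yaw(axis) -0.2516 z 49.33 slope -0.0063 rms 1.19 n 301 ends [-73.4 101.2]
 origin from ends 2.6 0.2  -> [ 445. -258.]
```

Request:
apply_moves(steps="50 0.2 0.8 0; 100 0.2 0.8 0; 125.5 0.2 0.8 0; 125.5 0.2 0.8 0; 125.5 0.2 0.8 0; 125.5 0.2 0.8 0")

```text
clock: 3.0
tcp_pos: [446.4, -260.9, 56.8]
tcp_rot: [0.434, 0.556, -0.434, 0.56]
ft_force: [-0.2, -0.6, -1.0]
grip_width: 94.0
```

```bash
python3 -c "
from h import *
plan(444.0,-260.2,54,0.248)"
```

```text
t 3.0 pos [ 446.4 -260.9   56.8] yaw 0.2496 tilt [ 0.0036 -0.0041] f [-0.2 -0.6 -1. ] w 94.0
shift [ 2.82 -2.14 -1.26] turn 0.0016 norm 3.8
```

Request:
apply_moves(steps="2.8 -2.1 -1.3 0; 2.8 -2.1 -1.3 0; 2.8 -2.1 -1.3 0")

```text
clock: 3.3
tcp_pos: [444.4, -260.5, 54.9]
tcp_rot: [0.433, 0.556, -0.434, 0.561]
ft_force: [0.0, 0.6, -0.7]
grip_width: 93.9
```

```bash
python3 -c "
from h import *
plan(444.0,-260.2,54,0.248)"
```

```text
t 3.3 pos [ 444.4 -260.5   54.9] yaw 0.2495 tilt [ 0.0048 -0.0052] f [ 0.   0.6 -0.7] w 93.9
shift [ 0.9  -0.3  -0.39] turn 0.0015 norm 1.0
```

Request:
apply_moves(steps="1 0 0 0; 1 0 0 0; 1 0 0 0; 1 0 0 0; 1 0 0 0; 1 0 0 0; 1 0 0 0; 1 0 0 0", fingers=-1)

```text
clock: 4.1
tcp_pos: [443.2, -260.8, 53.8]
tcp_rot: [0.432, 0.557, -0.435, 0.56]
ft_force: [-5.7, -1.0, 2.7]
grip_width: 35.2
```

```bash
python3 -c "
from h import *
plan(444.0,-260.2,250,0.248)"
```

```text
t 4.1 pos [ 443.2 -260.8   53.8] yaw 0.2509 tilt [ 0.0011 -0.0056] f [-5.7 -1.   2.7] w 35.2
shift [-196.17    0.85    0.77] turn 0.0029 norm 196.2
```

Request:
apply_moves(steps="-10 0 0 0; -30 0 0 0; -70 0 0 0; -120 0 0 0; -160 0 0 0; -200 0 0 0; -220 0 0 0; -220 0 0 0")

```text
clock: 4.9
tcp_pos: [444.3, -260.5, 277.9]
tcp_rot: [0.432, 0.554, -0.435, 0.563]
ft_force: [-0.1, -0.1, -1.8]
grip_width: 35.1
```

```bash
python3 - <<'E'
from h import *
s=env.get_state();im,d=env.capture("wrist");np.savez("pics/w2.npz",im=im,d=d,p=s["tcp_pos"],q=s["tcp_rot"]);cv2.imwrite("pics/w2.png",im[:,:,::-1])
P=cloud("wrist",im,d,s);fitbottle(P[d>0],s["tcp_pos"][:2],-.25,s["tcp_pos"][2]-6)
# desired bottle origin in world: seat frame y -16, high
plan(500,0,300,-.0975)
E
```

```text
fit off 0.88 yaw(axis) -0.2479 z 272.30 slope -0.0112 rms 1.94 n 9656 ends [-52.7  99.5]
 origin from ends 23.3 -1.5  -> [ 442.4 -249.7]
t 4.95 pos [ 443.3 -259.7  275. ] yaw 0.251 tilt [ 0.0033 -0.0074] f [-0.3  0.5 -2.2] w 35.7
shift [ -26.73  119.44 -237.3 ] turn 0.3485 norm 267.0
```

View pics/w2.png

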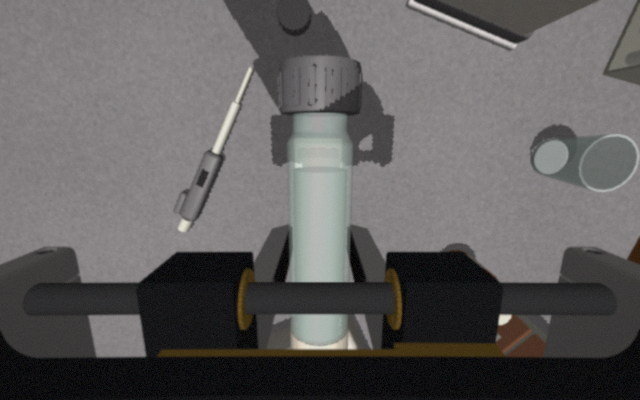

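```bash
python3 -c "
from h import *
plan(480,150,300,-.0975)"
```

```text
t 4.95 pos [ 443.3 -259.7  275. ] yaw 0.251 tilt [ 0.0033 -0.0074] f [-0.3  0.5 -2.2] w 35.7
shift [ -27.9   137.33 -387.56] turn 0.3485 norm 412.1
```

Request:
apply_moves(steps="-28 137 -388 0.348; -28 137 -388 0.348; -28 137 -388 0.348; -28 137 -388 0.348; -28 137 -388 0.348; -28 137 -388 0.348; -28 137 -388 0.348; -28 137 -388 0.348")

```text
clock: 5.75
tcp_pos: [476.4, 133.2, 296.3]
tcp_rot: [-0.522, -0.473, 0.526, -0.477]
ft_force: [1.8, -0.8, -2.6]
grip_width: 35.1
```

Request:
apply_moves(steps="0 0 0 0; 0 0 0 0; 0 0 0 0; 0 0 0 0")

```text
clock: 6.15
tcp_pos: [476.3, 131.8, 295.4]
tcp_rot: [-0.522, -0.473, 0.527, -0.476]
ft_force: [0.5, -0.1, -2.6]
grip_width: 35.2
```

```bash
python3 - <<'E'
from h import *
s=env.get_state();im,d=env.capture("wrist");np.savez("pics/w3.npz",im=im,d=d,p=s["tcp_pos"],q=s["tcp_rot"]);cv2.imwrite("pics/w3.png",im[:,:,::-1])
plan(480,150,300,-.0975)
E
```

```text
t 6.2 pos [476.4 131.9 295.7] yaw -0.0993 tilt [-0.0017 -0.0078] f [-0.5 -0.8 -2.3] w 35.7
shift [ -4.44   1.77 -18.36] turn -0.0018 norm 19.0
```

View pics/w3.png

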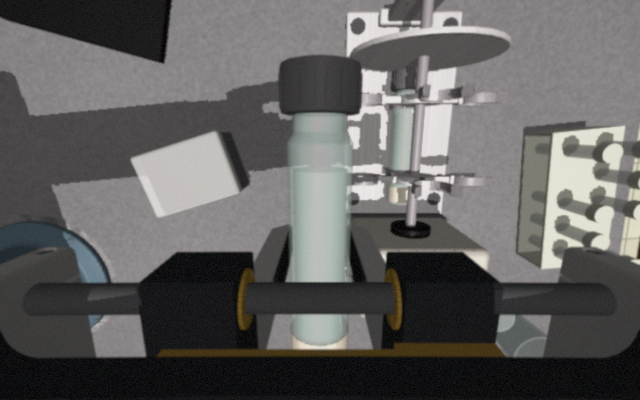

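```bash
cat >> h.py <<'E'
th=np.radians(84.41);yd=np.array([np.cos(th),np.sin(th)]);xd=np.array([yd[1],-yd[0]]);O=np.array([596.,179.])
def mix(q): a=q[:,:2]-O;return np.c_[a@xd,a@yd,q[:,2]]
def mixrep(m):
    for y0 in (-45,44):
        b=m[(abs(m[:,1]-y0)<8)&(abs(m[:,0])<35)&(m[:,2]>143)&(m[:,2]<172)]
        if len(b)>10:
            r=least_squares(lambda p:np.hypot(b[:,0]-p[0],b[:,2]-p[1])-p[2],[-2,165,18],loss="soft_l1");print(" clip",y0,len(b),r.x.round(2))
        l=m[(abs(m[:,1]-y0)<10)&(abs(m[:,0])<35)&(m[:,2]>172)&(m[:,2]<195)]
        print("  y",np.median(l[:,1]).round(2),np.percentile(l[:,1],[2,98]).round(1))
        for sg in (-1,1):
            c=l[(l[:,0]+2)*sg>0];i=np.argsort(c[:,2])[-8:];print("  lip",sg,c[i].mean(0).round(1),"narrow",(np.sort(c[:,0]*sg)[:4]*sg).round(1))
    D=m[(m[:,1]>75)&(m[:,1]<105)&(m[:,2]>110)&(np.hypot(m[:,0],m[:,2]-102)<90)]
    A=np.c_[D[:,0],D[:,2]-160,np.ones(len(D))];c=np.array([0,0,np.median(D[:,1])])
    for _ in range(6):
        r=D[:,1]-A@c;k=abs(r)<3;c,*_=np.linalg.lstsq(A[k],D[k,1],rcond=None)
    print(" disc dydx dydz y@160",c.round(4),k.sum(),"rms",r[k].std().round(2),"pct of y",np.percentile(D[:,1],[5,25,50,75,95]).round(1))
E
python3 - <<'E'
from h import *
w=np.load("pics/w3.npz");s=dict(tcp_pos=w['p'],tcp_rot=w['q']);P=cloud("wrist",w['im'],w['d'],s);q=P[w['d']>0];mixrep(mix(q))
v,u=np.mgrid[:400,:640];k=(w['d']>0)&(u<365)&(u>270)
fitbottle(P[k],s["tcp_pos"][:2],.1,s["tcp_pos"][2]-6)
m=mix(P[(w['d']>0)&(u>270)&(u<362)]);m=m[m[:,2]>270]
print("cap end y (mix) at x centre:",np.percentile(m[:,1],[95,99,99.8,100]).round(1))
h=mix(q);h=h[(h[:,1]<-100)&(h[:,2]>150)&(abs(h[:,0])<80)&(h[:,2]<172)];print("housing",np.percentile(h[:,1],[99.8]),np.median(h[:,2]) if len(h) else 0)
E
```

```text
clip -45 366 [ -2.95 164.43  18.38]
  y -46.05 [-51.  -41.5]
  lip -1 [-24.5 -46.2 185.5] narrow [-16.4 -16.6 -16.7 -17. ]
  lip 1 [ 17.5 -47.7 186.9] narrow [10.5 10.7 10.8 10.8]
 clip 44 438 [ -3.13 164.55  18.37]
  y 43.62 [38.6 48.6]
  lip -1 [-24.3  43.4 185.5] narrow [-16.8 -17.2 -17.3 -17.4]
  lip 1 [ 18.2  44.3 187. ] narrow [10.3 10.4 10.5 10.5]
 disc dydx dydz y@160 [-9.00000e-03  1.37000e-02  8.84808e+01] 3473 rms 0.87 pct of y [87.5 87.8 88.1 88.6 91.8]
fit off 0.89 yaw(axis) 0.1025 z 289.78 slope -0.0082 rms 1.95 n 9617 ends [-52.5  99.7]
 origin from ends 23.5 -1.3  -> [478.3 142.8]
cap end y (mix) at x centre: [34.9 40.2 41.3 42.1]
housing [-113.08179299] 158.1217457735691
```

```bash
python3 -c "
from h import *
plan(591.1,162.4,230,-.0975)"
```

```text
t 6.2 pos [476.4 131.9 295.7] yaw -0.0993 tilt [-0.0017 -0.0078] f [-0.5 -0.8 -2.3] w 35.7
shift [ 65.27 111.16 -42.26] turn -0.0018 norm 135.7
```

Request:
apply_moves(steps="0 50 -20 -0.002; 0 100 -42 -0.002; 0 111.2 -42.3 -0.002; 30 111.2 -42.3 -0.002; 65 111.2 -42.3 -0.002; 65 111.2 -42.3 -0.002; 65 111.2 -42.3 -0.002; 65 111.2 -42.3 -0.002")

```text
clock: 7.0
tcp_pos: [592.4, 162.0, 232.8]
tcp_rot: [-0.523, -0.472, 0.525, -0.477]
ft_force: [0.2, 0.4, -1.9]
grip_width: 35.5
```

```bash
python3 - <<'E'
from h import *
for n in ("top","side","wrist"):
    s=env.get_state();im,d=env.capture(n);np.savez(f"pics/{n}4.npz",im=im,d=d,p=s["tcp_pos"],q=s["tcp_rot"]);
    f=(slice(100,235),slice(120,320)) if n=="top" else (slice(160,370),slice(180,360)) if n=="side" else (slice(0,400),slice(0,640))
    k=1 if n=="wrist" else 2.8
    cv2.imwrite(f"pics/{n}4.png",cv2.resize(im[f][:,:,::-1],None,fx=k,fy=k,interpolation=cv2.INTER_CUBIC))
    P=cloud(n,im,d,s);m=mix(P[d>0]);g=m[(abs(m[:,0])<35)&(abs(m[:,1])<130)&(m[:,2]>190)&(m[:,2]<255)]
    print(n,len(g))
    for lo in range(-110,110,10):
        b=g[(g[:,1]>=lo)&(g[:,1]<lo+10)]
        if len(b)>3: print((lo,len(b),b[:,0].min().round(1),b[:,0].max().round(1),b[:,2].max().round(1)),end=" ")
    print(np.percentile(g[:,1],[0,.5,1,99,99.5,100]).round(1) if len(g) else "")
plan(591.1,162.4,230,-.0975)
p=np.array(env.get_state()["tcp_pos"])[None];print("tcp mix",mix(p))
E
```

```text
top 745
(-100, 60, np.float64(-17.6), np.float64(15.1), np.float64(245.1)) (-90, 103, np.float64(-18.7), np.float64(16.5), np.float64(247.4)) (-80, 100, np.float64(-19.1), np.float64(15.5), np.float64(247.8)) (-70, 98, np.float64(-18.6), np.float64(16.5), np.float64(247.7)) (-60, 95, np.float64(-18.4), np.float64(17.0), np.float64(246.9)) (-50, 100, np.float64(-18.5), np.float64(16.5), np.float64(248.4)) (-40, 101, np.float64(-18.4), np.float64(17.2), np.float64(246.9)) (-30, 87, np.float64(-29.6), np.float64(26.9), np.float64(250.7)) [-93.4 -93.2 -93.  -24.7 -23.3 -12.8]
side 1788
(-80, 4, np.float64(-18.9), np.float64(-17.7), np.float64(234.9)) (-70, 11, np.float64(-18.4), np.float64(15.8), np.float64(238.7)) (-60, 8, np.float64(8.0), np.float64(16.5), np.float64(245.7)) (-50, 28, np.float64(-5.6), np.float64(15.4), np.float64(248.3)) (-40, 42, np.float64(-7.1), np.float64(15.8), np.float64(248.6)) (-30, 82, np.float64(-30.3), np.float64(18.2), np.float64(253.1)) (-20, 125, np.float64(-30.3), np.float64(18.4), np.float64(254.7)) (-10, 290, np.float64(-30.5), np.float64(29.6), np.fl
[... 1315 characters left out ...]
246.4)) (20, 1252, np.float64(-18.2), np.float64(17.1), np.float64(247.3)) (30, 1319, np.float64(-18.5), np.float64(16.7), np.float64(246.8)) (40, 1320, np.float64(-18.4), np.float64(17.1), np.float64(246.4)) (50, 1299, np.float64(-21.3), np.float64(19.6), np.float64(248.8)) (60, 1884, np.float64(-22.2), np.float64(20.7), np.float64(250.4)) (70, 1950, np.float64(-22.2), np.float64(20.7), np.float64(250.0)) (80, 590, np.float64(-20.4), np.float64(20.0), np.float64(249.3)) [-80.4 -72.4 -70.3  82.1  82.6  83.7]
t 7.15 pos [592.1 162.4 232.6] yaw -0.0975 tilt [ 0.0019 -0.0074] f [ 0.  -0.9 -1.7] w 35.5
shift [ 2.56 -1.01  0.08] turn 0.0 norm 2.8
tcp mix [[ -2.25701518 -16.89694938 232.55895743]]
```

View pics/side4.png

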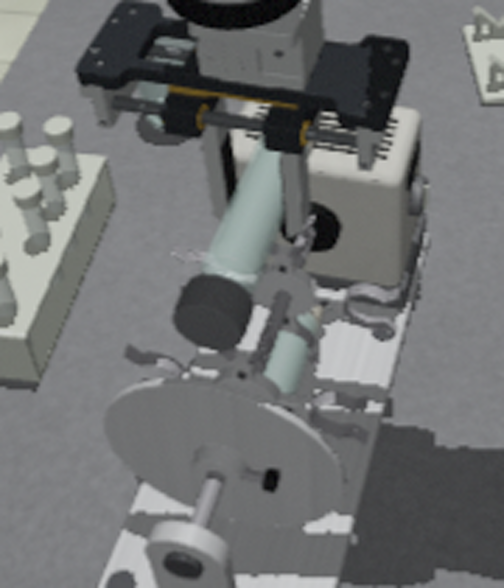

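View pics/wrist4.png

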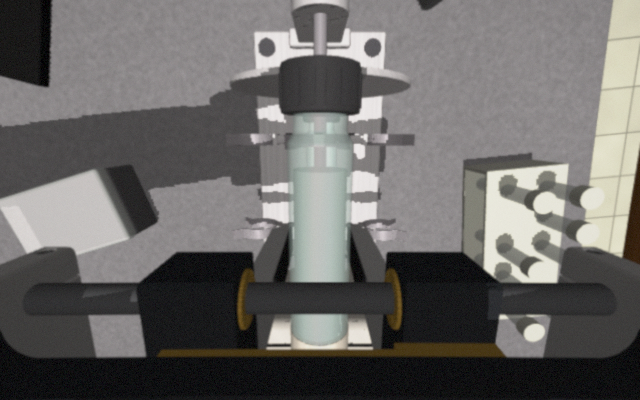

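View pics/top4.png

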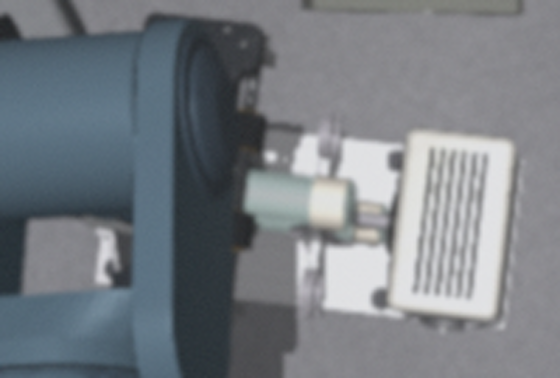

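```bash
cat >> h.py <<'E'
def pm(x,y,z,yaw=-.0975):
    w=O+xd*x+yd*y;plan(w[0],w[1],z,yaw);p=np.array(env.get_state()["tcp_pos"])[None];print("tcp mix",mix(p).round(2))
E
python3 -c "
from h import *
pm(-4.2,-16,200)"
```

```text
t 7.15 pos [592.1 162.4 232.6] yaw -0.0975 tilt [ 0.0019 -0.0074] f [ 0.  -0.9 -1.7] w 35.5
shift [32.55 -2.03 -1.13] turn 0.0 norm 32.6
tcp mix [[ -2.26 -16.9  232.56]]
```

Request:
apply_moves(steps="16 -2 -1 0; 32.5 -2 -1 0; 32.5 -2 -1 0; 32.5 -2 -1 0; 32.5 -2 -1 0")

```text
clock: 7.65
tcp_pos: [590.3, 163.4, 200.1]
tcp_rot: [-0.522, -0.473, 0.525, -0.477]
ft_force: [-0.9, -0.6, -3.0]
grip_width: 35.4
```

```bash
python3 - <<'E'
from h import *
pm(-4.2,-16,194)
for n in ("side","wrist"):
    s=env.get_state();im,d=env.capture(n)
    P=cloud(n,im,d,s);m=mix(P[d>0]);g=m[(abs(m[:,0])<24)&(abs(m[:,1])<130)&(m[:,2]>189)&(m[:,2]<225)]
    x=[g[(g[:,1]>=lo)&(g[:,1]<lo+10)] for lo in (0,10,20,30)]
    print(n,[((b[:,0].min()+b[:,0].max())/2).round(2) for b in x],[b[:,2].max().round(1) for b in x],"end",np.percentile(g[:,1],[99,99.5,100]).round(1))
    D=m[(m[:,1]>75)&(m[:,1]<105)&(m[:,2]>115)&(m[:,2]<182)&(abs(m[:,0])>24)&(np.hypot(m[:,0],m[:,2]-102)<85)];print(" disc",np.percentile(D[:,1],[10,50,90]).round(2),len(D))
    for y0 in (-45,44):
      for sg in (-1,1):
        c=m[(abs(m[:,1]-y0)<9)&(m[:,0]*sg>8)&(m[:,0]*sg<30)&(m[:,2]>160)&(m[:,2]<189)]
        if len(c)>4:print(" lip",y0,sg,len(c),c[np.argsort(c[:,0]*sg)[-5:]].mean(0).round(1),c[np.argsort(c[:,2])[-5:]].mean(0).round(1))
E
```

```text
t 7.65 pos [590.3 163.4 200.1] yaw -0.0974 tilt [ 0.0019 -0.0074] f [-0.9 -0.6 -3. ] w 35.4
shift [ 6.1  -0.11 -0.14] turn 0.0001 norm 6.1
tcp mix [[ -4.1 -16.1 200.1]]
side [np.float64(-2.96), np.float64(-3.26), np.float64(-3.33), np.float64(-2.75)] [np.float64(214.9), np.float64(215.6), np.float64(215.3), np.float64(215.4)] end [85.1 85.3 86.1]
 disc [91.58 93.01 93.85] 974
 lip 44 -1 40 [-23.5  44.5 186.9] [-23.2  43.3 187. ]
wrist [np.float64(-2.48), np.float64(-2.82), np.float64(-2.49), np.float64(-2.78)] [np.float64(214.7), np.float64(214.0), np.float64(214.7), np.float64(214.5)] end [83.  83.5 84.5]
 disc [87.53 87.96 91.61] 2927
 lip -45 -1 14 [-24.2 -41.6 184.9] [-23.7 -41.2 185.4]
 lip -45 1 12 [ 18.2 -41.5 185.5] [ 17.8 -41.6 185.8]
 lip 44 -1 108 [-25.   46.1 184.1] [-24.1  42.6 186.2]
 lip 44 1 117 [ 19.6  46.1 185.6] [ 18.6  44.6 187.6]
```

Request:
apply_moves(steps="4 0 0 0; 7 0 0 0; 10 0.1 -0.1 0; 12 0.1 -0.1 0; 12 0.1 -0.1 0")

```text
clock: 8.25
tcp_pos: [591.7, 163.5, 190.6]
tcp_rot: [-0.523, -0.472, 0.524, -0.478]
ft_force: [-2.5, 0.1, 5.3]
grip_width: 35.4
```

```bash
python3 -c "
from h import *
pm(-3.9,-16,186)"
```

```text
t 8.25 pos [591.7 163.5 190.6] yaw -0.0974 tilt [ 0.0054 -0.0071] f [-2.5  0.1  5.3] w 35.4
shift [ 4.56 -1.18  0.09] turn 0.0001 norm 4.7
tcp mix [[ -2.75 -15.88 190.57]]
```

Request:
apply_moves(steps="1 -0.8 0 0; 2 -0.8 0 0; 3 -0.8 0 0; 4 -0.7 0 0; 4 -0.7 0 0")

```text
clock: 8.75
tcp_pos: [592.1, 163.7, 189.0]
tcp_rot: [0.524, 0.471, -0.523, 0.479]
ft_force: [-4.1, -0.2, 9.1]
grip_width: 35.6
```

```bash
python3 -c "
from h import *
pm(-3.7,-16,183)"
```

```text
t 8.75 pos [592.1 163.7 189. ] yaw -0.0972 tilt [ 0.0086 -0.0068] f [-4.1 -0.2  9.1] w 35.6
shift [ 6.02 -1.4   0.34] turn 0.0003 norm 6.2
tcp mix [[ -2.36 -15.62 189.04]]
```

Request:
apply_moves(steps="1 -2 0 0; 2 -3 0 0; 3 -3 0 0; 3 -3 0 0")

```text
clock: 9.15
tcp_pos: [591.0, 163.9, 188.6]
tcp_rot: [0.526, 0.47, -0.522, 0.48]
ft_force: [-0.2, -1.8, 9.6]
grip_width: 35.1
```

```bash
python3 -c "
from h import *
pm(-3.7,-16,183)"
```

```text
t 9.15 pos [591.  163.9 188.6] yaw -0.0973 tilt [ 0.0138 -0.0066] f [-0.2 -1.8  9.6] w 35.1
shift [ 5.64 -0.24  0.47] turn 0.0002 norm 5.7
tcp mix [[ -3.54 -15.5  188.64]]
```

Request:
apply_moves(steps="2 -1.2 0.3 0; 4 -1.6 0.4 0; 5 -1.7 0.4 0; 6 -1.8 0.4 0; 6.5 -1.8 0.4 0; 7 -1.8 0.4 0")

```text
clock: 9.75
tcp_pos: [591.3, 164.0, 185.0]
tcp_rot: [0.528, 0.469, -0.52, 0.481]
ft_force: [-1.8, -0.8, 11.6]
grip_width: 35.7
```

```bash
python3 -c "
from h import *
pm(-3.5,-16,176)"
```

```text
t 9.75 pos [591.3 164.  185. ] yaw -0.0974 tilt [ 0.02   -0.0056] f [-1.8 -0.8 11.6] w 35.7
shift [ 9.03 -0.51  0.58] turn 0.0001 norm 9.1
tcp mix [[ -3.18 -15.39 185.04]]
```

Request:
apply_moves(steps="3 -1.5 0.4 0; 5 -2 0.4 0; 6 -2 0.4 0; 7 -2 0.4 0; 8 -2 0.4 0; 8 -2 0.4 0")

```text
clock: 10.35
tcp_pos: [591.0, 164.2, 179.2]
tcp_rot: [0.529, 0.468, -0.518, 0.482]
ft_force: [-0.6, 1.1, 8.0]
grip_width: 35.4
```

```bash
python3 -c "
from h import *
pm(-3.5,-16,172)"
```

```text
t 10.35 pos [591.  164.2 179.2] yaw -0.0975 tilt [ 0.0247 -0.0045] f [-0.6  1.1  8. ] w 35.4
shift [ 7.18 -0.18  0.74] turn -0.0 norm 7.2
tcp mix [[ -3.5  -15.25 179.18]]
```

Request:
apply_moves(steps="2 -0.8 0.5 0; 4 -0.8 0.6 0; 6 -0.8 0.6 0; 7 -0.8 0.6 0; 7 -0.8 0.6 0")

```text
clock: 10.85
tcp_pos: [590.6, 163.6, 171.6]
tcp_rot: [0.529, 0.468, -0.518, 0.482]
ft_force: [2.7, 1.1, -0.2]
grip_width: 35.1
```

```bash
python3 - <<'E'
from h import *
pm(-3.5,-16,170.4)
for n in ("side","wrist"):
    s=env.get_state();im,d=env.capture(n);np.savez(f"pics/{n}5.npz",im=im,d=d,p=s["tcp_pos"],q=s["tcp_rot"])
    f=(slice(160,370),slice(180,360)) if n=="side" else (slice(0,400),slice(0,640));k=2.8 if n=="side" else 1
    cv2.imwrite(f"pics/{n}5.png",cv2.resize(im[f][:,:,::-1],None,fx=k,fy=k,interpolation=cv2.INTER_CUBIC))
    P=cloud(n,im,d,s);m=mix(P[d>0]);g=m[(abs(m[:,0]+3)<23)&(abs(m[:,1])<87)&(m[:,2]>165)&(m[:,2]<215)]
    x=[g[(g[:,1]>=lo)&(g[:,1]<lo+10)] for lo in (0,10,20,30)]
    for b in x:
        r=least_squares(lambda p:np.hypot(b[:,0]-p[0],b[:,2]-p[1])-18,[-3,170],loss="soft_l1");print(r.x.round(2),len(b),end=" ")
    print(n,"end",np.percentile(g[g[:,1]<86.8][:,1],[99,99.5,100]).round(1))
E
```

```text
t 10.85 pos [590.6 163.6 171.6] yaw -0.0977 tilt [ 0.0254 -0.0043] f [ 2.7  1.1 -0.2] w 35.1
shift [1.23 0.33 0.16] turn -0.0002 norm 1.3
tcp mix [[ -3.86 -15.84 171.62]]
[ -1.61 167.39] 85 [ -1.55 167.44] 87 [ -1.63 167.47] 89 [ -1.6  167.83] 96 side end [85.  85.1 85.8]
[ -2.78 166.04] 1137 [ -2.75 166.1 ] 1201 [ -2.7  166.11] 1246 [ -2.71 166.23] 1378 wrist end [83.1 83.7 84.6]
```

View pics/side5.png

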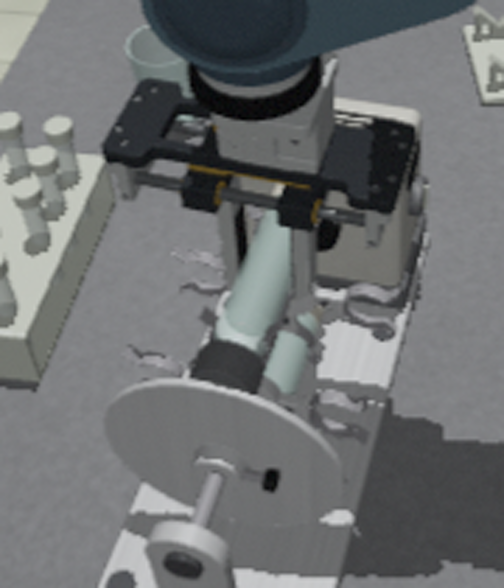

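View pics/wrist5.png

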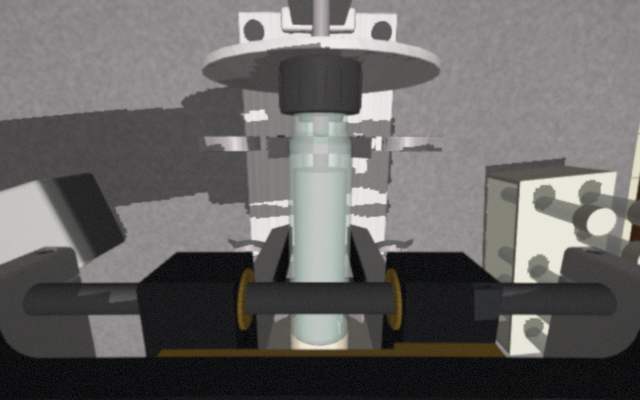

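Request:
apply_moves(steps="1 0.4 0 0; 2 0.4 0 0; 2.8 0.4 0 0; 2.8 0.4 0 0")

```text
clock: 11.35
tcp_pos: [591.2, 163.5, 169.8]
tcp_rot: [0.529, 0.468, -0.518, 0.482]
ft_force: [-0.1, -0.4, 5.7]
grip_width: 35.4
```

```bash
cat >> h.py <<'E'
def look(tag):
  for n in ("side","wrist"):
    s=env.get_state();im,d=env.capture(n);np.savez(f"pics/{n}{tag}.npz",im=im,d=d,p=s["tcp_pos"],q=s["tcp_rot"])
    P=cloud(n,im,d,s);m=mix(P[d>0]);g=m[(abs(m[:,0]+3)<23)&(abs(m[:,1])<87)&(m[:,2]>165)&(m[:,2]<215)]
    A=g[(g[:,1]>0)&(g[:,1]<38)]
    r=least_squares(lambda p:np.hypot(A[:,0]-p[0]-p[2]*(A[:,1]-20),A[:,2]-p[1]-p[3]*(A[:,1]-20))-18,[-3,168,0,0],loss="soft_l1").x
    print(n,"x,z,yaw,pitch",r.round(3),"rel clip",(r[:2]-([-1.36,165.9] if n=="side" else [-3.04,164.5])).round(2))
E
python3 - <<'E'
from h import *
pm(-3.5,-16,169);look("6")
E
```

```text
t 11.35 pos [591.2 163.5 169.8] yaw -0.0975 tilt [ 0.0253 -0.0047] f [-0.1 -0.4  5.7] w 35.4
shift [ 0.81 -0.23  0.05] turn -0.0 norm 0.8
tcp mix [[ -3.29 -15.94 169.82]]
side x,z,yaw,pitch [-1.13400e+00  1.65665e+02 -5.00000e-03 -2.00000e-03] rel clip [ 0.23 -0.24]
wrist x,z,yaw,pitch [-2.19900e+00  1.64184e+02  1.00000e-03 -0.00000e+00] rel clip [ 0.84 -0.32]
```

Request:
apply_moves(steps="1 0 0 0; 2 -0.3 0 0; 3 -0.3 0 0; 3 -0.3 0 0")

```text
clock: 11.85
tcp_pos: [591.3, 163.4, 169.6]
tcp_rot: [0.529, 0.468, -0.518, 0.483]
ft_force: [-5.6, -0.9, 13.4]
grip_width: 34.9
```

```bash
python3 - <<'E'
from h import *
pm(-3.5,-16,169);look("7")
E
```

```text
t 11.85 pos [591.3 163.4 169.6] yaw -0.097 tilt [ 0.0258 -0.0052] f [-5.6 -0.9 13.4] w 34.9
shift [ 0.62 -0.33  0.05] turn 0.0005 norm 0.7
tcp mix [[ -3.19 -15.95 169.63]]
side x,z,yaw,pitch [-1.12600e+00  1.65566e+02 -6.00000e-03 -0.00000e+00] rel clip [ 0.23 -0.33]
wrist x,z,yaw,pitch [ -2.112 164.095  -0.     -0.   ] rel clip [ 0.93 -0.41]
```

Request:
apply_moves(steps="0 0 -0.5 0; 0 0 -1 0; 0 0 -1.5 0; 0 0 -2 0; 0 0 -2 0")

```text
clock: 12.45
tcp_pos: [591.3, 163.6, 169.8]
tcp_rot: [0.528, 0.467, -0.519, 0.483]
ft_force: [-1.1, -8.2, 5.3]
grip_width: 34.7
```

```bash
cat >> h.py <<'E'
def gap(tag):
  for n in ("side","wrist"):
    s=env.get_state();im,d=env.capture(n);np.savez(f"pics/{n}{tag}.npz",im=im,d=d,p=s["tcp_pos"],q=s["tcp_rot"]);cv2.imwrite(f"pics/{n}{tag}.png",im[:,:,::-1])
    P=cloud(n,im,d,s);m=mix(P[d>0])
    D=m[(m[:,1]>80)&(m[:,1]<105)&(m[:,2]>115)&(m[:,2]<181)&(abs(m[:,0])>25)&(np.hypot(m[:,0],m[:,2]-102)<78)]
    fy=np.median(D[:,1])-(5 if n=="side" else 0)
    # neck/cap step: cap points radius>19.5
    g=m[(abs(m[:,0]+2.5)<22)&(m[:,1]>50)&(m[:,1]<120)&(m[:,2]>183.5)&(m[:,2]<192)]
    print(n,"disc face",fy.round(2),"cap pts y",np.percentile(g[:,1],[1,3,50,97,99,100]).round(1),len(g))
E
python3 - <<'E'
from h import *
pm(-3.5,-12,169);gap("8")
E
```

```text
t 12.45 pos [591.3 163.6 169.8] yaw -0.0968 tilt [ 0.0244 -0.0092] f [-1.1 -8.2  5.3] w 34.7
shift [ 0.73 -0.31 -3.78] turn 0.0007 norm 3.9
tcp mix [[ -3.21 -15.78 169.77]]
side disc face 88.14 cap pts y [61.6 62.6 75.2 91.3 92.7 94.5] 175
wrist disc face 88.12 cap pts y [60.5 61.3 72.5 83.3 84.  92.1] 2167
```

Request:
apply_moves(steps="-0.5 0 -1 0; -0.8 0 -2 0; -0.8 0 -2.5 0; -0.8 0 -3 0; -0.8 0 -3 0")

```text
clock: 13.05
tcp_pos: [591.4, 165.0, 169.9]
tcp_rot: [0.527, 0.466, -0.521, 0.484]
ft_force: [0.4, -7.3, 1.1]
grip_width: 35.3
```

```bash
python3 - <<'E'
from h import *
pm(-3.5,-12,169);gap("9")
E
```

```text
t 13.05 pos [591.4 165.  169.9] yaw -0.0969 tilt [ 0.0231 -0.0125] f [ 0.4 -7.3  1.1] w 35.3
shift [ 0.83 -0.26 -2.44] turn 0.0006 norm 2.6
tcp mix [[ -3.26 -14.43 169.86]]
side disc face 88.08 cap pts y [62.5 63.1 76.5 92.  92.9 93.8] 184
wrist disc face 88.05 cap pts y [61.9 62.6 73.8 84.6 85.2 90.6] 2158
```

Request:
apply_moves(steps="0 0 -1 0; 0 0 -1.6 0; 0 0 -2 0; 0 0 -2.4 0; 0 0 -2.4 0")

```text
clock: 13.65
tcp_pos: [591.5, 165.8, 169.8]
tcp_rot: [0.526, 0.466, -0.522, 0.485]
ft_force: [-1.1, -8.4, 3.9]
grip_width: 35.1
```

```bash
python3 - <<'E'
from h import *
pm(-3.5,-12,169);gap("10")
E
```

```text
t 13.65 pos [591.5 165.8 169.8] yaw -0.0968 tilt [ 0.022  -0.0158] f [-1.1 -8.4  3.9] w 35.1
shift [ 0.75 -0.29 -1.58] turn 0.0007 norm 1.8
tcp mix [[ -3.22 -13.57 169.78]]
side disc face 88.09 cap pts y [63.5 64.3 77.9 92.5 93.5 94.7] 179
wrist disc face 88.04 cap pts y [62.7 63.2 74.5 85.4 86.1 91.7] 2169
```

Request:
apply_moves(steps="0 0 -1 0; 0 0 -1.6 0; 0 0 -2 0; 0 0 -2.3 0; 0 0 -2.3 0")

```text
clock: 14.25
tcp_pos: [591.6, 166.5, 169.8]
tcp_rot: [0.525, 0.465, -0.523, 0.485]
ft_force: [-0.7, -8.1, 2.4]
grip_width: 35.1
```

```bash
python3 - <<'E'
from h import *
pm(-3.5,-12,169);gap("11")
E
```

```text
t 14.25 pos [591.6 166.5 169.8] yaw -0.0967 tilt [ 0.021  -0.0192] f [-0.7 -8.1  2.4] w 35.1
shift [ 0.79 -0.34 -0.85] turn 0.0008 norm 1.2
tcp mix [[ -3.17 -12.83 169.81]]
side disc face 88.14 cap pts y [61.5 64.1 77.6 90.8 92.3 93.1] 181
wrist disc face 88.06 cap pts y [63.5 64.  75.3 86.3 86.8 92.2] 2156
```

Request:
apply_moves(steps="0 0 -1 0; 0 0 -1.6 0; 0 0 -2 0; 0 0 -2.2 0; 0 0 -2.2 0")

```text
clock: 14.85
tcp_pos: [591.7, 167.2, 169.8]
tcp_rot: [-0.523, -0.465, 0.524, -0.486]
ft_force: [-1.2, -8.1, 3.2]
grip_width: 35.6
```

```bash
python3 - <<'E'
from h import *
pm(-3.5,-12,169);gap("12")
E
```

```text
t 14.85 pos [591.7 167.2 169.8] yaw -0.0968 tilt [ 0.0198 -0.0225] f [-1.2 -8.1  3.2] w 35.6
shift [ 0.79 -0.36 -0.23] turn 0.0007 norm 0.9
tcp mix [[ -3.16 -12.21 169.8 ]]
side disc face 88.18 cap pts y [64.5 65.3 78.7 92.1 93.3 93.5] 171
wrist disc face 87.99 cap pts y [64.1 64.5 75.8 86.7 87.3 89.6] 2162
```

Request:
apply_moves(steps="0 0 -1 0; 0 0 -1.5 0; 0 0 -1.8 0; 0 0 -2 0; 0 0 -2 0")

```text
clock: 15.45
tcp_pos: [591.7, 167.3, 169.8]
tcp_rot: [-0.522, -0.464, 0.525, -0.486]
ft_force: [-2.1, -8.1, 4.3]
grip_width: 35.5
```

```bash
python3 - <<'E'
from h import *
pm(-3.5,-12,169);gap("13")
im=cv2.imread("pics/wrist13.png");cv2.imwrite("pics/w13z.png",cv2.resize(im[20:130,190:450],None,fx=3,fy=3,interpolation=cv2.INTER_CUBIC))
E
```

```text
t 15.45 pos [591.7 167.3 169.8] yaw -0.0967 tilt [ 0.0184 -0.0264] f [-2.1 -8.1  4.3] w 35.5
shift [ 0.79 -0.36 -0.07] turn 0.0008 norm 0.9
tcp mix [[ -3.16 -12.05 169.8 ]]
side disc face 88.14 cap pts y [64.3 65.1 77.6 90.7 91.3 91.6] 170
wrist disc face 88.02 cap pts y [64.3 64.8 76.3 87.  87.5 92.4] 2180
```

View pics/w13z.png

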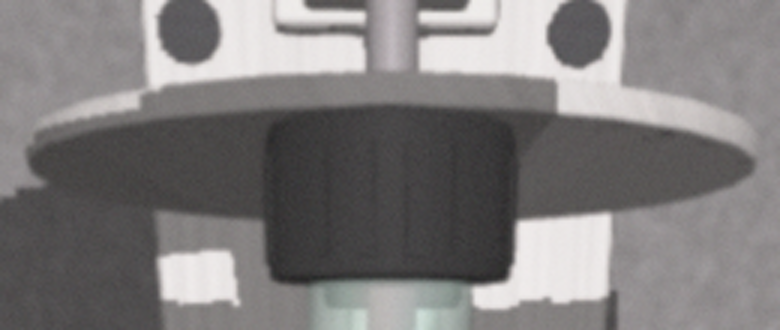

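Request:
apply_moves(steps="0 0 -1 0; 0 0 -1.6 0; 0 0 -2 0; 0 0 -2.3 0; 0 0 -2.3 0")

```text
clock: 16.05
tcp_pos: [591.7, 167.4, 169.8]
tcp_rot: [-0.521, -0.463, 0.527, -0.487]
ft_force: [-1.5, -10.5, 3.9]
grip_width: 35.6
```

```bash
python3 - <<'E'
from h import *
pm(-3.5,-12,169);gap("14")
E
```

```text
t 16.05 pos [591.7 167.4 169.8] yaw -0.0967 tilt [ 0.0168 -0.0312] f [ -1.5 -10.5   3.9] w 35.6
shift [ 0.78 -0.38 -0.  ] turn 0.0008 norm 0.9
tcp mix [[ -3.13 -11.98 169.79]]
side disc face 88.14 cap pts y [52.2 64.7 79.1 93.1 94.3 94.9] 184
wrist disc face 88.02 cap pts y [64.4 64.9 76.  87.  87.5 92. ] 2145
```

Request:
apply_moves(steps="0 0 0 0; 0 0 0 0; 0 0 0 0")

```text
clock: 16.45
tcp_pos: [591.7, 167.3, 169.8]
tcp_rot: [-0.52, -0.463, 0.527, -0.487]
ft_force: [-0.0, -3.4, 2.7]
grip_width: 35.3
```

```bash
python3 - <<'E'
from h import *
pm(-3.5,-12,169);look("15")
E
```

```text
t 16.45 pos [591.7 167.3 169.8] yaw -0.0966 tilt [ 0.0166 -0.0316] f [-0.  -3.4  2.7] w 35.3
shift [ 0.77 -0.36 -0.13] turn 0.0009 norm 0.9
tcp mix [[ -3.15 -12.11 169.78]]
side x,z,yaw,pitch [-1.03100e+00  1.65547e+02 -3.00000e-03 -4.00000e-03] rel clip [ 0.33 -0.35]
wrist x,z,yaw,pitch [-2.10300e+00  1.64162e+02  0.00000e+00 -1.00000e-03] rel clip [ 0.94 -0.34]
```

Request:
apply_moves(steps="0 0 0 0; 0 0 0 0; 0 0 0 0; 0 0 0 0; 0 0 0 0; 0 0 0 0; 0 0 0 0; 0 0 0 0", fingers=1)

```text
clock: 17.35
tcp_pos: [591.7, 167.3, 169.8]
tcp_rot: [-0.52, -0.463, 0.527, -0.487]
ft_force: [-0.0, 0.5, -0.1]
grip_width: 93.1
```

```bash
python3 - <<'E'
from h import *
pm(-3.5,-12,300);look("16");gap("17")
E
```

```text
t 17.35 pos [591.7 167.3 169.8] yaw -0.0967 tilt [ 0.0167 -0.0315] f [-0.   0.5 -0.1] w 93.1
shift [-130.13    2.2     3.76] turn 0.0008 norm 130.2
tcp mix [[ -3.14 -12.11 169.8 ]]
side x,z,yaw,pitch [-1.1630e+00  1.6573e+02 -1.4000e-02  0.0000e+00] rel clip [ 0.2  -0.17]
wrist x,z,yaw,pitch [-2.12500e+00  1.64165e+02  1.00000e-03 -0.00000e+00] rel clip [ 0.92 -0.34]
side disc face 88.13 cap pts y [64.  65.5 78.4 92.3 93.9 94.6] 177
wrist disc face 88.04 cap pts y [64.3 64.8 76.  86.9 87.5 88. ] 2241
```

Request:
apply_moves(steps="-10 0 0.3 0; -30 0.5 1 0; -60 1 2 0; -100 1.5 3 0; -130 2 4 0; -130 2 4 0; -130 2 4 0")

```text
clock: 18.25
tcp_pos: [591.3, 167.2, 300.8]
tcp_rot: [-0.521, -0.463, 0.526, -0.488]
ft_force: [-0.1, -1.1, -0.6]
grip_width: 93.9
```

Request:
apply_moves(steps="0 -50 0 0; 0 -100 0 0; 0 -120 0 0; 0 -120 0 0; 0 -120 0 0")

```text
clock: 18.75
tcp_pos: [471.8, 178.7, 297.2]
tcp_rot: [-0.52, -0.463, 0.527, -0.488]
ft_force: [0.1, 0.1, -0.2]
grip_width: 93.7
```

```bash
python3 - <<'E'
from h import *
print(env.get_state()["ft_force"],env.get_state()["tcp_pos"])
for n in ("top","side","wrist"):
    s=env.get_state();im,d=env.capture(n);cv2.imwrite(f"pics/{n}20.png",im[:,:,::-1])
    P=cloud(n,im,d,s);m=mix(P[d>0])
    g=m[(abs(m[:,0]+2.5)<23)&(m[:,2]>165)&(m[:,2]<192)&(m[:,1]>-105)&(m[:,1]<87)]
    A=g[(g[:,1]>-38)&(g[:,1]<38)]
    if len(A)>20:
        r=least_squares(lambda p:np.hypot(A[:,0]-p[0]-p[2]*A[:,1],A[:,2]-p[1]-p[3]*A[:,1])-18,[-3,165,0,0],loss="soft_l1").x
        print(n,"x z yaw pitch",r.round(3),len(A),"tail",np.percentile(g[:,1],[.3,1]).round(1))
    c=m[(abs(m[:,0]+2.5)<12)&(m[:,1]>50)&(m[:,1]<120)&(m[:,2]>183.8)&(m[:,2]<192)]
    D=m[(m[:,1]>80)&(m[:,1]<105)&(m[:,2]>115)&(m[:,2]<181)&(abs(m[:,0])>25)&(np.hypot(m[:,0],m[:,2]-102)<78)]
    print("  cap",np.percentile(c[:,1],[1,3,97,99]).round(1) if len(c) else 0,"disc",np.median(D[:,1]).round(2) if len(D) else 0)
E
```

```text
[ 0.14806674  0.06688942 -0.17792589] [471.79460775 178.69093394 297.18871361]
top x z yaw pitch [-1.75200e+00  1.63856e+02 -5.00000e-03 -5.00000e-03] 617 tail [-88.  -87.5]
  cap [63.6 63.9 87.9 89.5] disc 88.29
side x z yaw pitch [-1.14700e+00  1.65589e+02  3.00000e-03  2.00000e-03] 633 tail [-84.8 -82.5]
  cap [59.1 64.9 91.1 92.6] disc 93.14
wrist x z yaw pitch [-2.30000e+00  1.64003e+02  0.00000e+00  1.00000e-03] 2816 tail [-67.7 -62.3]
  cap [63.9 64.7 87.1 87.9] disc 87.78
```

View pics/side20.png

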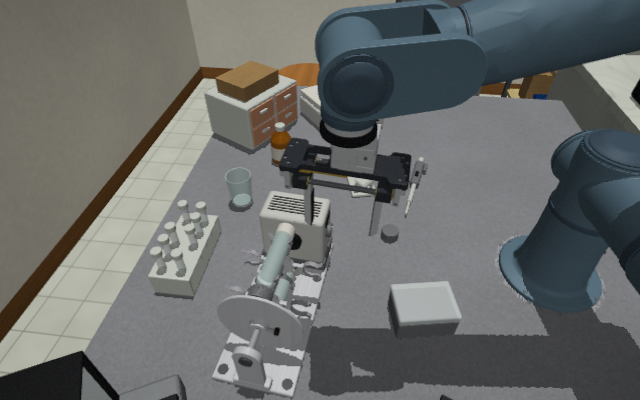

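View pics/wrist20.png

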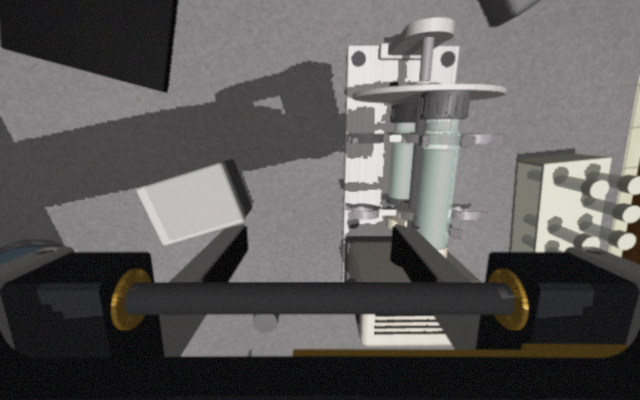

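```bash
python3 -c "
from h import *
env.sign_off();print(env.get_state()['clock'])"
```

```text
the job is handed in; nothing more can be done
the job is handed in; nothing more can be done
```

The bottle is loaded: it is home in both uppermost clips, its cap is against the end disc, and it has been let go. I handed the job in at about 19 s; no verdict was reported.

- **Snapping in:** I gripped the bottle at its origin and pressed it straight down. The push peaked at about 12 N of upward force read at the wrist (about 14 N with the bottle's weight added), then eased. On the saddles, a check push read about 13 N with no further movement.
- **Sliding to the disc:** I slid it about 4 mm in small steps, against roughly 8 N of friction. At the end the force rose to 10.5 N with almost no movement, which I took as the cap touching the disc. The disc's measured position stayed the same to about 0.1 mm throughout.
- **Last checks:**
  - The cameras put the bottle's axis within about 0.9 mm of the clip centres in x and 0.4 mm in z, with under 0.01 rad of misalignment in the final pictures.
  - The cap lines up with the disc face to within about 1 mm.
  - The wrist force was near zero after retreat, with the gripper clear.
  - The other things looked unmoved in the final side view. I did not measure their positions.
- **Disagreements:**
  - The side camera read 1 to 2 mm off from the other two in x and z, so I compared bottle and clips within each camera's own view.
  - One side-camera fit after release gave a yaw of 0.014 rad. The later fits did not repeat it.

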